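Set out dish, cover, bottle and tip box around a warm stage

ROBOT

A 6-joint arm with a two-finger parallel gripper is mounted at the origin on the work surface. World frame = base frame: x ahead of the robot, y to its left, z up, the work surface at z = 0. Lengths are in m, angles in rad, forces in N, time in s.
With the tool pointing down it reaches from about 0.425 to 1.125 m from the base axis. Payload 14.9 kg.
Tool frame: the origin (TCP) lies at the very end of the fingers, on their centre line; the grasp point (between the pads) lies 19 mm behind it (manip.grasp_offset is the z of the grasp point in the tool frame, in m); z points along the fingers, y is the line along which they close (so a half turn about z gives the same grasp; the last joint's range is limited). The gripper opens to 91 mm and grips with 3 to 60 N. Pads are 32 mm wide; open, the fingers measure 118 mm over their backs; the gripper's body (76 mm by 178 mm) begins 60 mm behind the grasp point.
Start: joints at [-0.033, 0.379, 1.734, -0, 1.028, -0.033], TCP at [0.7, -0, 0.214] pointing down, gripper open.
Joint ranges: [-2.77, 2.77], [-0.74, 2.19], [0, 2.66], [-1.06, 4.2], [0.31, 2.87], [-3.08, 3.08]. Speed limits (rad/s): [1.89, 1.89, 2.39, 3.14, 3.14, 3.14].

INTERFACE

Orientations are given as a unit quaternion [w, x, y, z].
In Python, from bench import status, read_camera, close_job, manip gives the robot as it stands.
- The arm moves only by the shell command python3 -m jog 'ROWS' [FORCE]. ROWS is JSON, a list that holds one entry, the list of rows, each a list of 5 numbers: the opening in per cent of the stroke, from 0 (shut) to 100 (fully open), then the shift along the tool's x, y, z in cm, then the turn about the tool's z in degrees. In form: [[[jaw, x, y, z, twist], ...]]. A call has 1 to 5 rows; each row shifts and turns the commanded pose from where the row before left it, along the tool's axes as they then stand; what a row does not reach is not made up. A row lasts 1/8 s, in which the tool goes at most 62.5 mm and 10.7 degrees, less where a joint would pass 70% of its speed; a pose out of reach is approached as far as the arm can. A call with a gripper value outside its range is refused whole. The fingers move at their own pace and stop on an object; FORCE is the grip in N (left out, the last holds). Time passes only in rows, so rows that do not move let the fingers close. It gives the time, the measured TCP pose, the force, the opening and the grip force at its end, in the units of the state.
- status.get_obs(): the state, without advancing time (a new reading comes with each control period).
- read_camera(name): name is "scene" or "side" or "wrist"; returns a dict with "frame" (480x640x3 uint8, red, green, blue), "vertical_fov" (degrees; the focal length in pixels is half the picture's height over the tangent of half this angle, whatever the lens; pixels are square), "cx", "cy" (the principal point, pixels), "camera_from_world" (4x4, takes a point from world to camera coordinates); the wrist camera has in their place "T_tool_cam" (4x4, takes a point from camera to tool coordinates, whose origin is the TCP and whose axes are the flange's). Camera axes: x right, y down, z forward; pixel columns grow to the right and rows downward; lengths in m; the calibration is good to about 2 mm. The wrist camera is an equidistant fisheye: a pixel r from the principal point sees the ray r / f radians off the axis. A picture is of the moment at which its call begins: read the wrist's pose just before it. There is no depth.
- close_job(): hands the job in; it is judged then, once.
The state is a dict: "t": time; "qpos": joint angles; "joint_velocities": joint speeds; "effort": joint torques, N m; "tool_pos": TCP position; "orientation": TCP orientation; "ft_force": force on the tool from outside, world axes, zero at the start; "ft_torque": the same for the moment, N m; "gripper_width": finger opening in m; "finger_force": force on a finger pad.
Only numpy, scipy, OpenCV 4.12 (cv2) and the standard library are available. Lean on these libraries where they do the work, as an engineer would, in place of code of your own. Each camera call takes 0.05 s, during which the arm holds its last target. There are 200 camera calls.

TASK

Set up the bench for the next viewing: put the blue dish on the middle of the black disc of the warm stage, keeping it level, and set the orange cover centred on top of the dish. Stand the amber bottle midway between the warm stage and the steel manipulator stand, and the green tip box midway between the warm stage and the white temperature controller, each upright on the bench and in line with its two neighbours. Leave the stack of grey dishes and the yellow-capped jar where they are, and let go of everything.

Things in the scene. Friction and masses are not known exactly. Their poses are not given: they have to be found in the camera images.
- dish_center (a point): Blue open round dish, 56 mm across, 22 mm high, wall 3 mm; loose, about 50 g, standing on the bench. The point is its centre, half-way up (11 mm above its underside); z is up. Can be gripped across its outside.
- cover_center (a point): Orange round cover: a flat disc 60 mm across and 8 mm thick with an upright knob 18 mm across and 26 mm high on its middle (34 mm high in all); flat underside; loose, about 40 g, standing on the bench knob up. The point is on its axis half-way up (17 mm above its underside); z is up.
- amber_center (a point): Amber glass bottle with white cap and paper label, 34 mm across, 66 mm high, straight-sided up to 40 mm, above that narrowing to a cap 18 mm across; loose, about 90 g, upright. The point is on its axis half-way up (33 mm above its underside); z is up.
- tip_box_center (a point): Green tip box with a thin white band round it, 45 mm (its x) by 55 mm (its y), 44 mm high; loose, about 80 g. The point is its centre (22 mm above its underside); z is up.
- warm_stage: Warm stage: square aluminium plate, 90 by 90 mm, with a black disc 68 mm across in its middle; fixed to the bench. Its top (the disc) is 12 mm above the bench. Origin: centre of the underside, at bench height. Its y axis runs along the row: the manipulator stand and the temperature controller stand on that axis, one on each side (which one is where varies), each with its centre 180 mm from the stage's centre.
- stand: Manipulator stand: square steel base 75 by 75 mm with a short dark post, black knobs to both sides and a brass top, 75 mm high; fixed to the bench. Origin: centre of the underside, at bench height; z is up.
- controller: Temperature controller: white rounded case 60 mm (its x) by 75 mm (its y), 72 mm high, with blue screens on top and front; fixed to the bench. Origin: centre of the underside, at bench height; z is up.
- dish_stack: Bystander, not to be disturbed: loose stack of three grey dishes, one piece, 68 mm across, 42 mm high. Origin: centre of the underside, at bench height.
- jar: Bystander, not to be disturbed: loose green glass jar with a yellow cap, 60 mm across, 60 mm high. Origin: centre of the underside, at bench height.

How it is judged:
By the outcome, as a careful person would: the job done as asked, in the order asked, and still so for the second after the job is handed in, with the robot touching nothing.
It also fails if it takes over 102 s, if anything falls off the work surface, if the arm or the gripper's body presses on something with over 40 N, if the wrist force passes 120 N, or if a joint passes its speed limit or range.

## Working session

There is one attempt and no reset: what is moved stays moved. The work goes in short steps, Python scripts to look and compute and a shell command to move; the robot and the scene stay as the last step left them, time stands still between calls to the robot, and variables do not carry over. Pictures are saved under pics/ and viewed, at most 18 in all, crops included, and the job is handed in when it is done.

```bash
ls; mkdir -p pics
python3 - <<'E'
from bench import status, read_camera, manip
import cv2,numpy as np
o=status.get_obs();print({k:np.round(v,4) for k,v in o.items()})
print([a for a in dir(manip) if a[0]!='_'],manip.grasp_offset)
for n in ["scene","side","wrist"]:
    c=read_camera(n);cv2.imwrite(f"pics/{n}0.png",c["frame"][:,:,::-1])
    print(n,{k:np.round(v,4).tolist() for k,v in c.items() if k!="frame"})
E
```

```text
pics
{'t': np.float64(0.0), 'qpos': array([-0.0333,  0.3794,  1.7347, -0.    ,  1.0285, -0.0333]), 'joint_velocities': array([ 0.0001,  0.001 , -0.0009, -0.0004,  0.0002, -0.0015]), 'effort': array([ 6.00000e-04, -7.63728e+01, -4.34373e+01,  6.50000e-02,
        4.24000e-02, -2.00000e-04]), 'tool_pos': array([0.6996, 0.    , 0.2133]), 'orientation': array([-4.000e-04,  7.071e-01,  7.071e-01, -4.000e-04]), 'ft_force': array([ 0.022 ,  0.4444, -0.5944]), 'ft_torque': array([-0.0304,  0.0617, -0.0274]), 'finger_force': np.float64(0.0), 'gripper_width': np.float64(0.0912)}
['PlanningError', 'grasp_offset'] -0.0188
scene {'vertical_fov': 50.2677, 'cx': 319.4277, 'cy': 242.3577, 'camera_from_world': [[0.325, 0.9455, -0.0204, -0.1706], [0.6033, -0.2239, -0.7654, -0.2941], [-0.7283, 0.2365, -0.6432, 1.4328], [0.0, 0.0, 0.0, 1.0]]}
side {'vertical_fov': 45.5331, 'cx': 312.9626, 'cy': 238.0258, 'camera_from_world': [[0.7323, -0.6809, -0.0099, -0.4292], [-0.4937, -0.5209, -0.6964, 0.3239], [0.4691, 0.5148, -0.7176, 0.8523], [0.0, 0.0, 0.0, 1.0]]}
wrist {'vertical_fov': 65.7065, 'cx': 318.5281, 'cy': 236.5487, 'T_tool_cam': [[-0.001, -0.97, -0.2431, 0.0688], [1.0, -0.0005, -0.0022, -0.0009], [0.002, -0.2431, 0.97, -0.1703], [0.0, 0.0, 0.0, 1.0]]}
```

View pics/scene0.png

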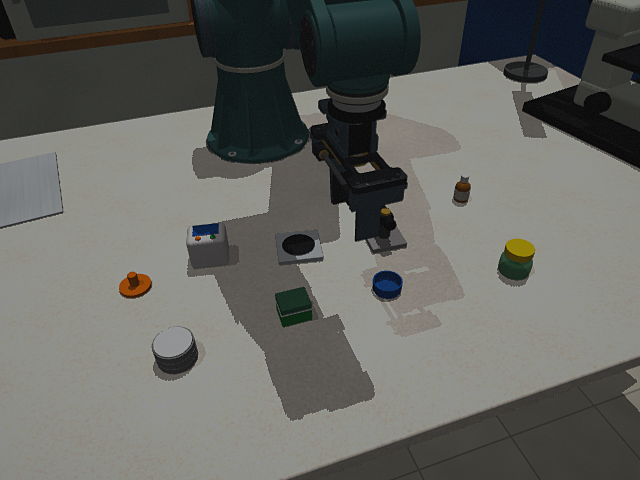

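View pics/side0.png

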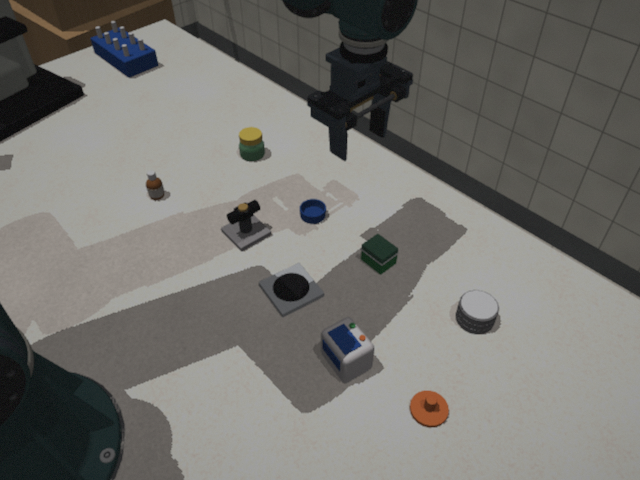

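View pics/wrist0.png

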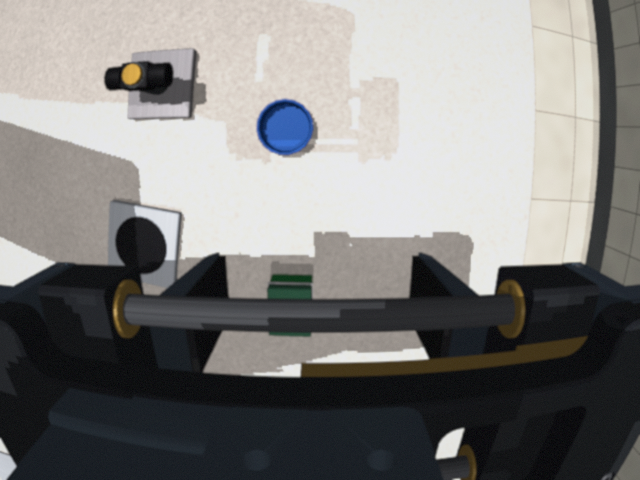

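Scene: stage (299,245), stand (386,240), controller (208,245), dish (388,285), tip box (294,307), cover (136,287), amber (462,190), jar (517,258), stack (175,350). The side view shows the same layout; the wrist view sees the dish (285,127), stand, stage disc (140,245) and tip box (290,305).

```bash
cat > h.py <<'E'
import numpy as np, cv2
from bench import status, read_camera
from scipy.spatial.transform import Rotation as R
def tool():
    o=status.get_obs();q=o["orientation"];T=np.eye(4)
    T[:3,:3]=R.from_quat([q[1],q[2],q[3],q[0]]).as_matrix();T[:3,3]=o["tool_pos"];return T
def grab(n,save=None):
    T=tool();c=read_camera(n)
    c["f"]=240/np.tan(np.radians(c["vertical_fov"])/2)
    c["W"]=T@c["T_tool_cam"] if n=="wrist" else np.linalg.inv(c["camera_from_world"])
    c["fish"]=n=="wrist"
    if save: cv2.imwrite(f"pics/{save}.png",c["frame"][:,:,::-1])
    return c
def rays(c,uv):
    d=(np.atleast_2d(uv).astype(float)-[c["cx"],c["cy"]])/c["f"];r=np.linalg.norm(d,axis=1,keepdims=True)
    if c["fish"]: v=np.hstack([d*np.sinc(r/np.pi),np.cos(r)])
    else: v=np.hstack([d,np.ones_like(r)])
    v/=np.linalg.norm(v,axis=1,keepdims=True)
    return c["W"][:3,3],v@c["W"][:3,:3].T
def plane(c,uv,z):
    o,v=rays(c,uv);return (o+v*((z-o[2])/v[:,2:]))[:,:2]
def tri(obs):
    A=np.zeros((3,3));b=np.zeros(3);L=[]
    for c,uv in obs:
        o,v=rays(c,uv);P=np.eye(3)-np.outer(v[0],v[0]);A+=P;b+=P@o;L.append((P,o))
    x=np.linalg.solve(A,b);return x,[round(1e3*np.linalg.norm(P@(x-o)),1) for P,o in L]
def project(c,X):
    p=np.linalg.inv(c["W"])@np.append(X,1)
    if c["fish"]:
        r=np.hypot(p[0],p[1]);th=np.arctan2(r,p[2]);return c["f"]*th*p[:2]/max(r,1e-9)+[c["cx"],c["cy"]]
    return c["f"]*p[:2]/p[2]+[c["cx"],c["cy"]]
E
python3 - <<'E'
from h import *
s=grab("scene");d=grab("side");w=grab("wrist")
P=dict(stage=((299,245),(291,287)),standtop=((385,212),(243,207)),dishtop=((388,278),(313,206)),boxtop=((293,299),(380,246)),
 ctrltop=((207,230),(347,338)),knobtop=((132,275),(431,401)),ambertop=((464,178),(152,176)),jartop=((519,248),(251,134)),stacktop=((174,342),(478,303)))
for k,(a,b) in P.items():
    x,e=tri([(s,a),(d,b)]);print(k,x.round(4),e)
print(plane(w,[(285,127),(140,245),(133,75)],.02))
E
```

```text
stage [ 0.4968 -0.0354  0.0099] [np.float64(0.9), np.float64(0.9)]
standtop [0.5298 0.1399 0.0724] [np.float64(0.2), np.float64(0.2)]
dishtop [0.6651 0.0861 0.0267] [np.float64(1.7), np.float64(1.7)]
boxtop [ 0.6693 -0.0978  0.0422] [np.float64(0.2), np.float64(0.2)]
ctrltop [ 0.4612 -0.2117  0.0708] [np.float64(2.7), np.float64(2.7)]
knobtop [ 0.4935 -0.3642  0.0302] [np.float64(0.6), np.float64(0.6)]
ambertop [0.4589 0.366  0.0573] [np.float64(1.7), np.float64(1.7)]
jartop [0.7044 0.336  0.0583] [np.float64(0.6), np.float64(0.6)]
stacktop [ 0.693  -0.3059  0.0407] [np.float64(0.4), np.float64(0.4)]
[[ 0.66560108  0.08708164]
 [ 0.50093467 -0.03191274]
 [ 0.50247335  0.15336878]]
```

```bash
python3 -m jog '[[[100,-2.5,-5,0,0],[100,-2.5,-5,0,0],[100,-2.5,-5,0,0],[100,-2.5,-5,0,0],[100,0,0,0,0]]]'
python3 - <<'E'
from h import *
import pickle
w=grab("wrist","w1");pickle.dump(w,open("w1.pkl","wb"));print(tool().round(4))
E
python3 -m jog '[[[100,-5,-1,0,0],[100,-5,-1,0,0],[100,-5,0,0,0],[100,-5,0,0,0],[100,0,0,0,0]]]'
python3 - <<'E'
from h import *
import pickle
w=grab("wrist","w2");pickle.dump(w,open("w2.pkl","wb"));print(tool().round(4))
a=cv2.imread("pics/w1.png")[:300];b=cv2.imread("pics/w2.png")[:300];cv2.imwrite("pics/w12.png",np.vstack([a,b]))
E
```

```text
t: 0.92
tool_pos: [0.4973, -0.1009, 0.2139]
orientation: [-0.0, 0.708, 0.706, -0.0]
ft_force: [1.0, -1.0, 0.3]
gripper_width: 0.091
finger_force: 0.0
[[ 1.600e-03  1.000e+00  6.000e-04  4.993e-01]
 [ 1.000e+00 -1.600e-03 -1.000e-04 -1.005e-01]
 [-1.000e-04  6.000e-04 -1.000e+00  2.143e-01]
 [ 0.000e+00  0.000e+00  0.000e+00  1.000e+00]]
t: 1.6
tool_pos: [0.4812, -0.3027, 0.214]
orientation: [0.0, 0.708, 0.706, 0.0]
ft_force: [-0.7, -0.1, -0.3]
gripper_width: 0.0914
finger_force: 0.0
[[ 1.400e-03  1.000e+00  2.000e-04  4.809e-01]
 [ 1.000e+00 -1.400e-03  0.000e+00 -3.010e-01]
 [ 0.000e+00  2.000e-04 -1.000e+00  2.137e-01]
 [ 0.000e+00  0.000e+00  0.000e+00  1.000e+00]]
```

View pics/w12.png

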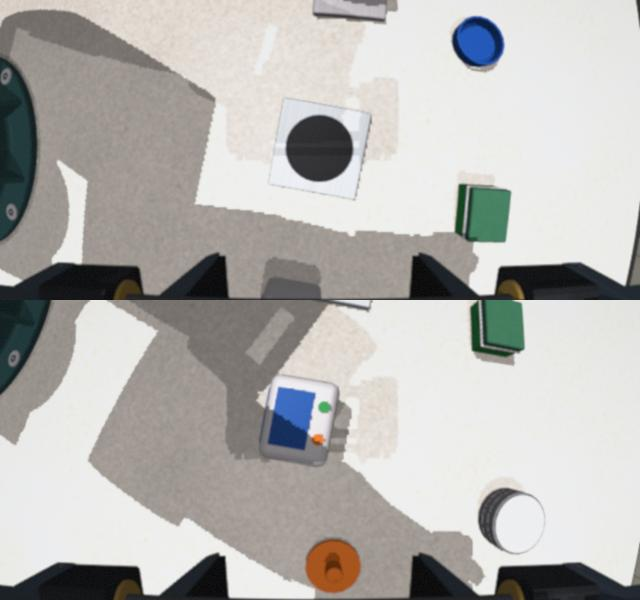

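The upper half (w1) shows the plate at corners (284,98),(371,113),(357,198),(269,184), the disc at (320,148), dish (478,42), and box top (484,213). The lower half (w2) shows the controller (300,120), cover (333,267), stack (513,220), and box (497,28).

```bash
cat >> h.py <<'E'
def blob(c,uv,kind,rad=70,ret=False):
    hsv=cv2.cvtColor(c["frame"],cv2.COLOR_RGB2HSV).astype(int);h,s,v=hsv[...,0],hsv[...,1],hsv[...,2]
    m={"blue":(h>100)&(h<130)&(s>120),"green":(h>60)&(h<95)&(s>90),"orange":(h<20)&(s>180),"dark":(v<75),
       "greentop":(h>60)&(h<95)&(s>90)&(v>85),"amber":(h>3)&(h<22)&(s>130),"bright":(s<40)&(v>150)}[kind].astype(np.uint8)
    k=np.zeros_like(m);cv2.circle(k,tuple(int(t) for t in uv),rad,1,-1);m=cv2.morphologyEx(m*k,cv2.MORPH_OPEN,np.ones((3,3),np.uint8))
    cs=cv2.findContours(m,cv2.RETR_EXTERNAL,cv2.CHAIN_APPROX_NONE)[0]
    return max(cs,key=cv2.contourArea)[:,0,:].astype(float)
def circle(p):
    A=np.c_[2*p,np.ones(len(p))];x=np.linalg.lstsq(A,(p**2).sum(1),rcond=None)[0]
    r=np.sqrt(x[2]+x[0]**2+x[1]**2);e=np.hypot(*(p-x[:2]).T)-r
    k=abs(e)<max(2*np.median(abs(e)),5e-4)
    if k.all() : return x[:2].round(4),round(float(r),4),e.std().round(4)
    return circle(p[k])
def rect(p):
    (c,s,a)=cv2.minAreaRect((p*1000).astype(np.float32));return np.round(c,1),np.round(s,1),round(a,1)
E
python3 - <<'E'
from h import *
import pickle
w1=pickle.load(open("w1.pkl","rb"));w2=pickle.load(open("w2.pkl","rb"))
print("disc",circle(plane(w1,blob(w1,(320,148),"dark",45),.012)))
cor=plane(w1,[(284,98),(371,113),(357,198),(269,184)],.012);print("plate",rect(cor),cor.mean(0))
print("dish top",circle(plane(w1,blob(w1,(478,42),"blue"),.022)))
print("box",rect(plane(w1,blob(w1,(490,213),"greentop",50),.044)),rect(plane(w2,blob(w2,(500,28),"greentop",50),.044)))
print("cover",circle(plane(w2,blob(w2,(333,267),"orange"),.008)))
s=grab("scene");d=grab("side")
print("cover s",circle(plane(s,blob(s,(136,287),"orange",30),.008)),circle(plane(d,blob(d,(431,408),"orange",30),.008)))
print("disc",circle(plane(s,blob(s,(299,245),"dark",20),.012)),circle(plane(d,blob(d,(291,287),"dark",20),.012)))
print("dish",circle(plane(s,blob(s,(388,285),"blue",25),.022)),circle(plane(d,blob(d,(313,211),"blue",25),.022)))
print("ctrl",rect(plane(w2,[(272,77),(340,83),(325,165),(263,157)],.05)))
E
```

```text
disc (array([ 0.4961, -0.0347]), 0.0318, np.float64(0.0003))
plate (array([497.2, -34.4]), array([88. , 90.1]), 80.6) [ 0.49739651 -0.03468964]
dish top (array([0.6611, 0.0846]), 0.0292, np.float64(0.0002))
box (array([666.2, -95.5]), array([52. , 42.4]), 88.8) (array([666.1, -97.6]), array([53. , 42.3]), 88.6)
cover (array([ 0.4944, -0.361 ]), 0.028, np.float64(0.0002))Traceback (most recent call last):
  File "<stdin>", line 10, in <module>
  File "h.py", line 38, in blob
    return max(cs,key=cv2.contourArea)[:,0,:].astype(float)
           ~~~^^^^^^^^^^^^^^^^^^^^^^^^
ValueError: max() iterable argument is empty
```

```bash
python3 -m jog '[[[100,5,3,0,0],[100,5,3,0,0],[100,5,3,0,0],[100,5,3,0,0],[100,5,3,0,0]]]' >/dev/null; python3 -m jog '[[[100,4,0,0,0],[100,0,0,0,0],[100,0,0,0,0]]]'
python3 - <<'E'
from h import *
import pickle
w=grab("wrist","w3");pickle.dump(w,open("w3.pkl","wb"));print(tool().round(4))
for X in [(.5298,.1399,.0),(.662,.085,.022),(.4969,-.035,.012)]: print(project(w,X))
u=project(w,(.662,.085,.022));print("dish",circle(plane(w,blob(w,u,"blue"),.022)))
cv2.imwrite("pics/w3c.png",cv2.resize(w["frame"][:270,:,::-1],None,fx=1.25,fy=1.25))
E
```

```text
t: 2.75
tool_pos: [0.6298, -0.0094, 0.214]
orientation: [0.0, 0.707, 0.708, -0.0]
ft_force: [0.0, -0.2, 0.3]
gripper_width: 0.0912
finger_force: 0.0
[[-4.000e-04  1.000e+00  0.000e+00  6.298e-01]
 [ 1.000e+00  4.000e-04 -1.000e-04 -1.010e-02]
 [-1.000e-04  0.000e+00 -1.000e+00  2.140e-01]
 [ 0.000e+00  0.000e+00  0.000e+00  1.000e+00]]
[224.36035499  72.00847794]
[353.74475459 119.41697756]
[196.27652945 237.43673926]
dish (array([0.6645, 0.0871]), 0.0263, np.float64(0.0002))
```

View pics/w3c.png

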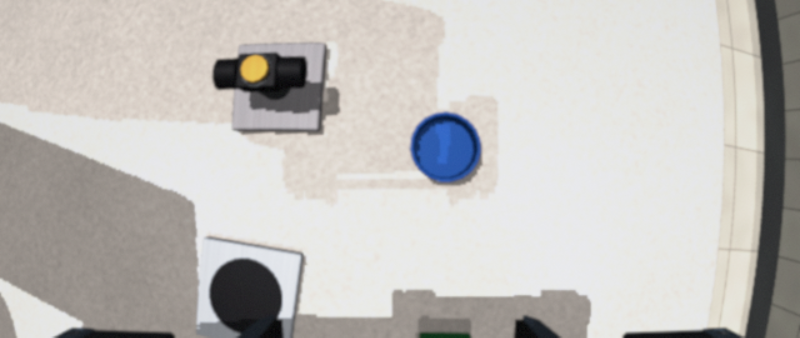

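```bash
python3 -m jog '[[[100,4.85,1.75,0,0],[100,4.85,1.75,4,0],[100,0,0,5,0],[100,0,0,0,0],[100,0,0,0,0]]]'
```

```text
t: 3.42
tool_pos: [0.6651, 0.0841, 0.1273]
orientation: [0.0, 0.708, 0.707, 0.0]
ft_force: [0.6, -0.3, 0.9]
gripper_width: 0.0912
finger_force: 0.0
```

Run:
```python
from h import *
import pickle
w=grab("wrist","w4");print(tool().round(4))
s=grab("scene");d=grab("side")
a=s["frame"][190:350,280:460,::-1];b=d["frame"][140:300,240:420,::-1]
cv2.imwrite("pics/c4.png",np.hstack([cv2.resize(a,(400,356)),cv2.resize(b,(400,356))]))
```

```text
[[ 1.200e-03  1.000e+00  2.500e-03  6.654e-01]
 [ 1.000e+00 -1.200e-03  3.000e-04  8.420e-02]
 [ 3.000e-04  2.500e-03 -1.000e+00  1.279e-01]
 [ 0.000e+00  0.000e+00  0.000e+00  1.000e+00]]
```

View pics/c4.png

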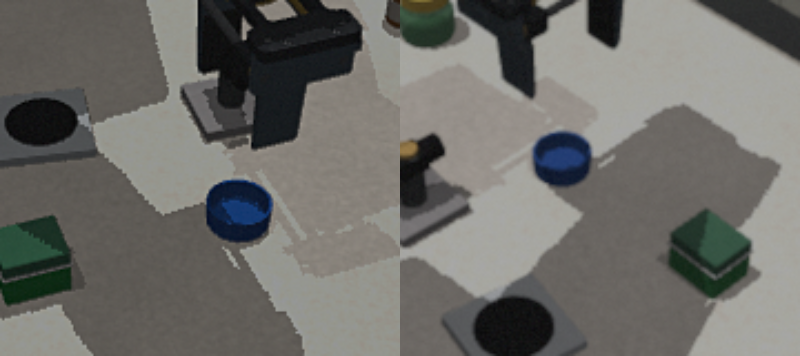

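The fingers straddle the dish, seen at crop (239,210) in the scene half and (562,157) in the side half. The pose fell a few mm short, so I'll make that up and descend.

```bash
python3 -m jog '[[[100,0.25,0,4,0],[100,0,0,4,0],[100,0,0,2.5,0],[100,0,0,0,0],[100,0,0,0,0]]]'
```

```text
t: 4.2
tool_pos: [0.6654, 0.0874, 0.0225]
orientation: [0.001, 0.707, 0.707, 0.001]
ft_force: [-0.3, -0.1, 0.8]
gripper_width: 0.0914
finger_force: 0.0
```

```bash
python3 -c "
from h import *
print(tool()[:3,3].round(4),tool()[:3,0].round(4))"
```

```text
[0.6654 0.0874 0.0225] [3.e-04 1.e+00 2.e-04]
```

```bash
python3 -m jog '[[[100,0,0,1.6,0],[100,0,0,0,0],[60,0,0,0,0],[50,0,0,0,0],[50,0,0,0,0]]]' 8; python3 -m jog '[[[0,0,0,0,0],[0,0,0,0,0],[0,0,0,0,0],[0,0,0,0,0],[0,0,0,0,0]]]' 8
```

```text
t: 4.82
tool_pos: [0.6644, 0.0875, 0.0048]
orientation: [0.0, 0.707, 0.707, 0.0]
ft_force: [0.5, 1.1, -0.1]
gripper_width: 0.064
finger_force: 0.0
t: 5.45
tool_pos: [0.6644, 0.0874, 0.0047]
orientation: [0.0, 0.707, 0.707, 0.0]
ft_force: [-0.5, -0.5, 3.8]
gripper_width: 0.0554
finger_force: 8.0
```

```bash
python3 -m jog '[[[0,0,0,-2,0],[0,0,0,-4,0],[0,0,0,-3,0],[0,0,0,0,0]]]'; python3 -m jog '[[[0,-3,-4,0,0],[0,-3,-4.5,0,0],[0,-3.2,-4.5,0,0],[0,-3,-3.8,0,0],[0,0,0,0,0]]]'; python3 -m jog '[[[0,0,0,0,0],[0,0,0,0,0]]]'
python3 - <<'E'
from h import *
s=grab("scene");d=grab("side");w=grab("wrist","w5");print(tool().round(4))
a=s["frame"][170:290,230:390,::-1];b=d["frame"][210:330,220:380,::-1]
cv2.imwrite("pics/c5.png",np.vstack([np.hstack([cv2.resize(a,(400,300)),cv2.resize(b,(400,300))]),cv2.resize(w["frame"][120:420,::,::-1],(640,300))[:,:640] if 0 else np.pad(w["frame"][120:420,:,::-1],((0,0),(80,80),(0,0)))]))
E
```

```text
t: 5.95
tool_pos: [0.6659, 0.0876, 0.0981]
orientation: [0.001, 0.707, 0.707, 0.002]
ft_force: [0.9, -0.3, -1.2]
gripper_width: 0.0556
finger_force: 8.0
t: 6.58
tool_pos: [0.4932, -0.0357, 0.0941]
orientation: [-0.001, 0.708, 0.706, -0.001]
ft_force: [0.1, 0.3, -0.5]
gripper_width: 0.0553
finger_force: 8.0
t: 6.82
tool_pos: [0.4971, -0.0341, 0.0946]
orientation: [0.0, 0.707, 0.707, 0.0]
ft_force: [-0.1, -0.1, -1.1]
gripper_width: 0.0557
finger_force: 8.0
[[-7.000e-04  1.000e+00 -1.000e-04  4.967e-01]
 [ 1.000e+00  7.000e-04  0.000e+00 -3.420e-02]
 [ 0.000e+00 -1.000e-04 -1.000e+00  9.450e-02]
 [ 0.000e+00  0.000e+00  0.000e+00  1.000e+00]]
```

View pics/c5.png

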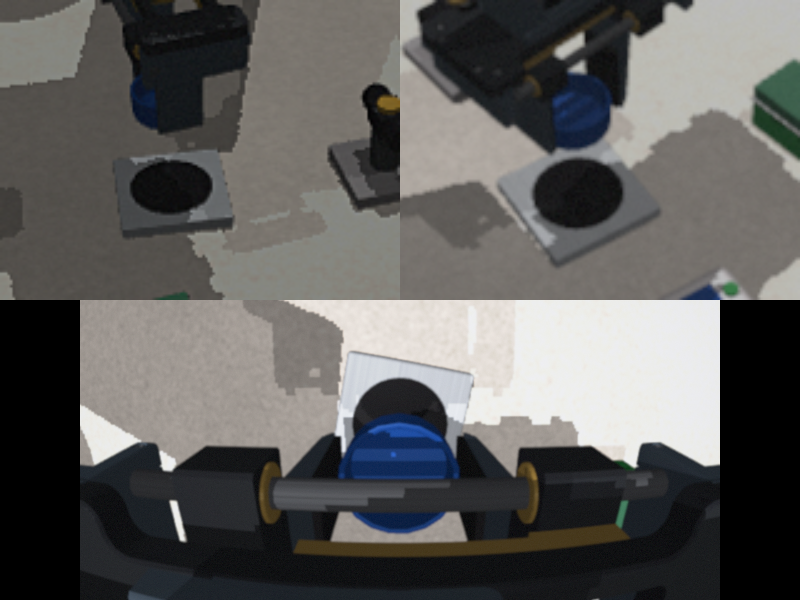

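The dish is held level between the fingers (wrist crop (400,472)), with the disc just behind it at (400,410). I'll measure the dish and the stage in this one picture.

Run:
```python
from h import *
w=grab("wrist");T=tool();print(T[:3,3].round(4))
b=blob(w,(320,290),"blue",90);p=plane(w,b,T[2,3]+.0173)
print("dish",circle(p),b.min(0),b.max(0))
k=plane(w,b,T[2,3]+.0173);u=k[(b[:,1]<290)];print("upper arc",circle(u))
d=blob(w,(320,220),"dark",52);p=d[d[:,1]<232];print(d.min(0),d.max(0),"disc",circle(plane(w,p,.012)))
s=grab("scene");sd=grab("side")
print("disc scene/side",circle(plane(s,blob(s,(299,245),"dark",21),.012)),circle(plane(sd,blob(sd,(291,287),"dark",23),.012)))
```

```text
[ 0.4966 -0.0342  0.0945]
dish (array([ 0.4954, -0.0247]), 0.0226, np.float64(0.0002)) [257. 233.] [380. 299.]
upper arc (array([ 0.4954, -0.0262]), 0.024, np.float64(0.0002))
[273. 199.] [366. 253.] disc (array([ 0.4961, -0.0345]), 0.0325, np.float64(0.0002))
disc scene/side (array([ 0.4955, -0.0367]), 0.0336, np.float64(0.0002)) (array([ 0.4959, -0.037 ]), 0.0326, np.float64(0.0006))
```

Run:
```python
from h import *
w=grab("wrist");T=tool();print(T[:3,3].round(4))
b=blob(w,(320,290),"blue",90);p=plane(w,b,T[2,3]-.0047);i=b[:,1]<275
print("bottom arc",circle(p[i]), "top of arc-28mm", p[i][:,1].max()-.028)
```

```text
[ 0.4964 -0.0344  0.0945]
bottom arc (array([ 0.4952, -0.0339]), 0.0263, np.float64(0.0002)) top of arc-28mm -0.035613010281597135
```

```bash
python3 -m jog '[[[0,-0.05,0.08,3,0],[0,0,0,3,0],[0,0,0,1,0],[0,0,0,0,0],[0,0,0,0,0]]]'; python3 -m jog '[[[0,0,0,0,0]]]'
```

```text
t: 7.8
tool_pos: [0.4977, -0.0351, 0.0255]
orientation: [0.0, 0.707, 0.707, 0.0]
ft_force: [0.2, 0.8, -1.8]
gripper_width: 0.0556
finger_force: 8.0
t: 7.92
tool_pos: [0.4977, -0.0351, 0.0255]
orientation: [0.001, 0.707, 0.707, 0.0]
ft_force: [0.2, 0.6, 0.2]
gripper_width: 0.056
finger_force: 8.0
```

Lower the last 9 mm with a force check.

```bash
python3 -m jog '[[[0,0,0,0.6,0],[0,0,0,0.2,0],[0,0,0,0,0],[0,0,0,0,0]]]'; python3 -m jog '[[[0,0,0,0.08,0],[0,0,0,0,0],[0,0,0,0,0]]]'
```

```text
t: 8.43
tool_pos: [0.497, -0.035, 0.0165]
orientation: [-0.0, 0.707, 0.707, -0.0]
ft_force: [-0.4, 0.3, -0.6]
gripper_width: 0.0557
finger_force: 8.0
t: 8.8
tool_pos: [0.4971, -0.0351, 0.016]
orientation: [-0.0, 0.707, 0.707, -0.0]
ft_force: [-3.4, -0.2, 7.9]
gripper_width: 0.0557
finger_force: 8.0
```

```bash
python3 -m jog '[[[30,0,0,0,0],[65,0,0,-0.1,0],[100,0,0,0,0],[100,0,0,0,0],[100,0,0,0,0]]]'; python3 -m jog '[[[100,0,0,-3,0],[100,0,0,-5,0],[100,-2.2,0,-5,0],[100,-4,0,-6,0],[100,0,0,0,0]]]'
python3 -m jog '[[[100,0,0,0,0],[100,0,0,0,0]]]'
python3 - <<'E'
from h import *
import pickle
w=grab("wrist","w6");pickle.dump(w,open("w6.pkl","wb"));print(tool()[:3,3].round(4))
u=project(w,(.497,-.035,.03));print(u)
b=blob(w,u,"blue",60);print("dish bottom?",circle(plane(w,b,.034)))
x,y=int(u[0]),int(u[1]);cv2.imwrite("pics/c6.png",cv2.resize(w["frame"][max(0,y-60):y+60,x-80:x+80,::-1],None,fx=5,fy=5,interpolation=cv2.INTER_CUBIC));print(x,y)
E
```

```text
t: 9.43
tool_pos: [0.4971, -0.0351, 0.0168]
orientation: [-0.0, 0.707, 0.707, -0.0]
ft_force: [0.2, 0.7, -0.7]
gripper_width: 0.0861
finger_force: 0.0
t: 10.05
tool_pos: [0.4992, -0.0937, 0.2028]
orientation: [0.003, 0.708, 0.706, 0.002]
ft_force: [-0.5, -0.4, -0.1]
gripper_width: 0.091
finger_force: 0.0
t: 10.3
tool_pos: [0.4963, -0.0911, 0.1975]
orientation: [-0.001, 0.707, 0.707, -0.001]
ft_force: [0.4, 0.3, -0.3]
gripper_width: 0.0913
finger_force: 0.0
[ 0.4964 -0.0911  0.1975]
[321.59177935 159.36314295]
dish bottom? (array([ 0.4957, -0.0352]), 0.028, np.float64(0.0003))
321 159
```

View pics/c6.png

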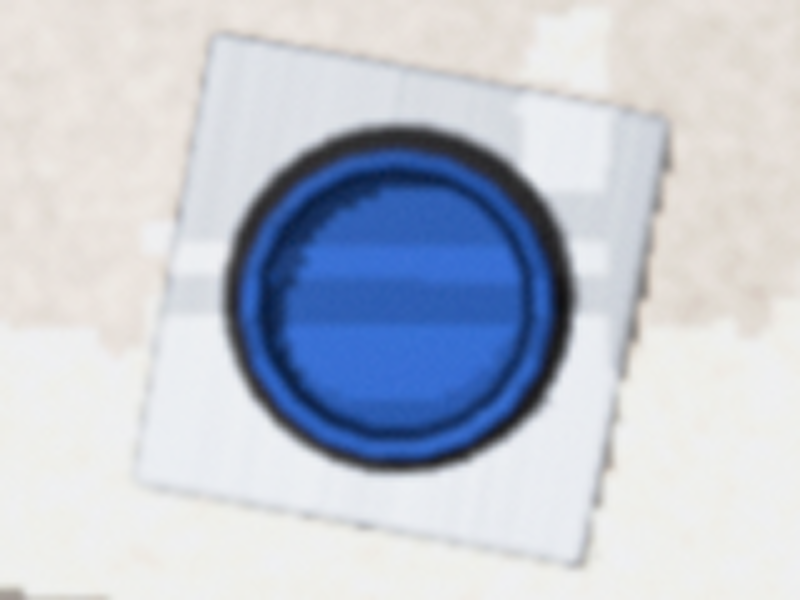

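Dish sits in the black disc with a rim visible all round; plate corners in the crop at (215,33),(667,120),(580,565),(137,487). Check the numbers.

Run:
```python
from h import *
import pickle
w=pickle.load(open("w6.pkl","rb"))
C=np.array([(215,33),(667,120),(580,565),(137,487)])/5+[241,99]-.4
p=plane(w,C,.012);print("plate",p.mean(0).round(4),rect(p))
for a,b in((3,0),(2,1)): d=p[b]-p[a];print(np.degrees(np.arctan2(d[0],d[1])))
for a,b in((0,1),(3,2)): d=p[b]-p[a];print(np.degrees(np.arctan2(-d[1],d[0])))
hsv=cv2.cvtColor(w["frame"],cv2.COLOR_RGB2HSV).astype(int)
m=(((hsv[...,0]>100)&(hsv[...,0]<130)&(hsv[...,1]>120))|(hsv[...,2]<75)).astype(np.uint8)
k=np.zeros_like(m);cv2.circle(k,(321,159),42,1,-1);c=max(cv2.findContours(m*k,0,1)[0],key=cv2.contourArea)[:,0,:]
print("disc",circle(plane(w,c,.012)))
```

```text
plate [ 0.4961 -0.035 ] (array([496.2, -34.9]), array([89. , 87.5]), 79.6)
10.389401462733803
10.247798457886706
10.836882159883412
10.17022082321032
disc (array([ 0.496 , -0.0347]), 0.0319, np.float64(0.0002))
```

```bash
python3 -m jog '[[[100,-5.5,0,0,0],[100,-5.5,0,0,0],[100,-5.5,0,0,0],[100,-5.5,0,0,0],[100,-5.5,0,0,0]]]' >/dev/null; python3 -m jog '[[[100,-5,0,0,0],[100,0,0,0,0],[100,0,0,0,0],[100,0,0,0,0]]]'
python3 - <<'E'
from h import *
import pickle
w=grab("wrist","w7");pickle.dump(w,open("w7.pkl","wb"));print(tool().round(4))
u=project(w,(.495,-.362,.008));print(u)
b=blob(w,u,"orange",60);print("cover",circle(plane(w,b,.008)))
x,y=int(u[0]),int(u[1]);cv2.imwrite("pics/c7.png",cv2.resize(w["frame"][max(0,y-60):y+60,x-80:x+80,::-1],None,fx=5,fy=5,interpolation=cv2.INTER_CUBIC));print(x,y)
E
```

```text
t: 11.48
tool_pos: [0.4971, -0.4154, 0.1984]
orientation: [-0.001, 0.707, 0.708, 0.0]
ft_force: [0.1, 0.4, -0.1]
gripper_width: 0.091
finger_force: 0.0
[[-1.200e-03  1.000e+00 -4.000e-04  4.972e-01]
 [ 1.000e+00  1.200e-03  4.000e-04 -4.155e-01]
 [ 4.000e-04 -4.000e-04 -1.000e+00  1.986e-01]
 [ 0.000e+00  0.000e+00  0.000e+00  1.000e+00]]
[318.23941661 161.31191288]
cover (array([ 0.4948, -0.3623]), 0.0279, np.float64(0.0002))
318 161
```

View pics/c7.png

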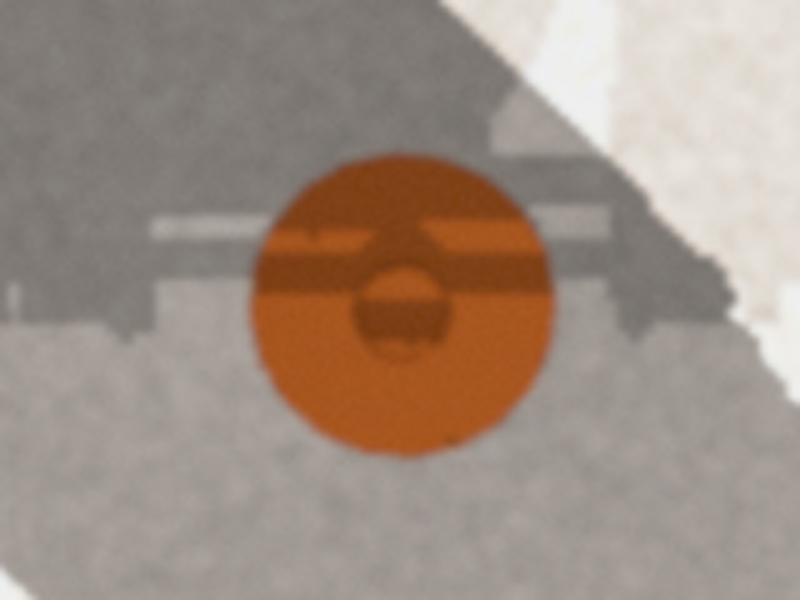

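The cover is at crop (402,305), knob up on its middle. Descend on the knob.

```bash
python3 -m jog '[[[100,5.3,-0.1,0,0],[100,0,0,5,0],[100,0,0,5,0],[100,0,0,4,0],[100,0,0,0,0]]]'; python3 -m jog '[[[60,0,0,1.5,0],[50,0,0,0,0],[50,0,0,0,0]]]'
```

```text
t: 12.15
tool_pos: [0.4947, -0.3618, 0.0566]
orientation: [-0.002, 0.707, 0.707, -0.0]
ft_force: [-0.1, -0.3, 0.2]
gripper_width: 0.0913
finger_force: 0.0
t: 12.52
tool_pos: [0.4965, -0.3641, 0.0448]
orientation: [0.001, 0.707, 0.707, 0.0]
ft_force: [-0.2, 0.4, 0.1]
gripper_width: 0.0638
finger_force: 0.0
```

```bash
python3 -m jog '[[[50,0.18,-0.05,2,0],[50,0,0,1.1,0],[45,0,0,0,0],[45,0,0,0,0],[45,0,0,0,0]]]'; python3 -m jog '[[[0,0,0,0,0],[0,0,0,0,0],[0,0,0,0,0],[0,0,0,0,0],[0,0,0,0,0]]]' 12; python3 -m jog '[[[0,0,0,0,0],[0,0,0,0,0]]]'
```

```text
t: 13.15
tool_pos: [0.4958, -0.3621, 0.0132]
orientation: [0.0, 0.707, 0.707, 0.0]
ft_force: [-1.0, -0.2, 0.4]
gripper_width: 0.0412
finger_force: 0.0
t: 13.78
tool_pos: [0.4956, -0.362, 0.013]
orientation: [0.0, 0.707, 0.707, -0.0]
ft_force: [-1.2, 0.9, 3.2]
gripper_width: 0.018
finger_force: 12.0
t: 14.02
tool_pos: [0.4956, -0.3619, 0.0129]
orientation: [0.0, 0.707, 0.707, 0.0]
ft_force: [-1.0, 0.8, 4.8]
gripper_width: 0.0173
finger_force: 12.0
```

```bash
python3 -m jog '[[[0,0,0,-2,0],[0,0,0,-4,0],[0,0,0,-4,0],[0,0,0,-4,0],[0,0,0,0,0]]]'; python3 -m jog '[[[0,5,0,0,0],[0,6,0,0,0],[0,6,0,0,0],[0,6,0,0,0],[0,6,0.1,0,0]]]' >/dev/null;  python3 -m jog '[[[0,3.6,0.05,0,0],[0,0,0,0,0],[0,0,0,0,0],[0,0,0,0,0]]]'
python3 - <<'E'
from h import *
s=grab("scene");d=grab("side");w=grab("wrist","w8");T=tool();print(T.round(4))
b=blob(w,project(w,T[:3,3]),"orange",130);print("cover held",b.min(0),b.max(0),circle(plane(w,b,T[2,3]-.005)))
E
```

```text
t: 14.65
tool_pos: [0.4971, -0.3631, 0.1571]
orientation: [0.003, 0.707, 0.707, 0.0]
ft_force: [-0.7, -0.2, -0.7]
gripper_width: 0.0178
finger_force: 12.0
t: 15.78
tool_pos: [0.497, -0.0368, 0.1527]
orientation: [-0.0, 0.708, 0.707, -0.0]
ft_force: [1.3, -0.6, -0.7]
gripper_width: 0.0176
finger_force: 12.0
[[ 1.100e-03  1.000e+00 -1.000e-04  4.971e-01]
 [ 1.000e+00 -1.100e-03 -0.000e+00 -3.660e-02]
 [-0.000e+00 -1.000e-04 -1.000e+00  1.528e-01]
 [ 0.000e+00  0.000e+00  0.000e+00  1.000e+00]]
cover held [265. 227.] [372. 298.] (array([ 0.496 , -0.0257]), 0.0189, np.float64(0.0002))
```

View pics/w8.png

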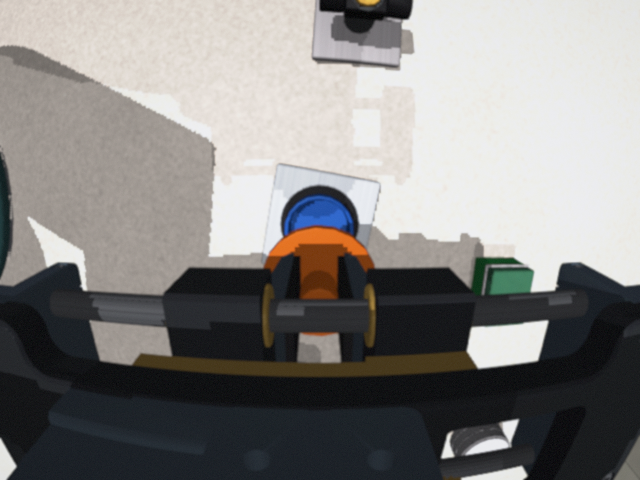

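The held cover appears level at (320,265), with the dish below at (320,210). Fit its front edge and the dish.

Run:
```python
from h import *
from scipy.optimize import least_squares as ls
w=grab("wrist");T=tool();print(T[:3,3].round(4))
def fixr(p,r): return ls(lambda c:np.hypot(*(p-c).T)-r,p.mean(0)-[0,.01],loss="soft_l1",f_scale=5e-4).x.round(4)
b=blob(w,(320,265),"orange",90);i=(b[:,1]<272)&((b[:,1]<252)|(b[:,0]<271)|(b[:,0]>367));q=b[i]
c=np.array([w["cx"],w["cy"]])
print("cover",circle(plane(w,q,T[2,3]-.013)),fixr(plane(w,q,T[2,3]-.013),.0293), len(q))
d=blob(w,(320,210),"blue",45);q=d[d[:,1]<218];print("dish",circle(plane(w,q,.034)),fixr(plane(w,q,.034),.0275))
```

```text
[ 0.497  -0.0365  0.1528]
cover (array([ 0.4958, -0.0376]), 0.029, np.float64(0.0002)) [ 0.4958 -0.038 ] 138
dish (array([ 0.4956, -0.0332]), 0.0273, np.float64(0.0002)) [ 0.4956 -0.0334]
```

```bash
python3 -m jog '[[[0,0.2,0,3,0],[0,0,0,3,0],[0,0,0,3,0],[0,0,0,0,0],[0,0,0,0,0]]]'; python3 -m jog '[[[0,0,0,0,0]]]'
```

```text
t: 16.6
tool_pos: [0.4976, -0.0341, 0.0637]
orientation: [0.0, 0.707, 0.707, 0.0]
ft_force: [0.5, 0.3, 0.1]
gripper_width: 0.0179
finger_force: 12.0
t: 16.73
tool_pos: [0.4979, -0.0341, 0.064]
orientation: [0.001, 0.707, 0.707, 0.001]
ft_force: [0.3, 0.0, 0.5]
gripper_width: 0.0173
finger_force: 12.0
```

```bash
python3 -m jog '[[[0,-0.03,-0.06,1,0],[0,0,0,0.4,0],[0,0,0,0.15,0],[0,0,0,0,0],[0,0,0,0,0]]]'; python3 -m jog '[[[0,0,0,0.12,0],[0,0,0,0,0],[0,0,0,0,0]]]'
```

```text
t: 17.35
tool_pos: [0.4965, -0.0342, 0.0474]
orientation: [0.0, 0.707, 0.707, 0.0]
ft_force: [0.7, 0.5, -0.2]
gripper_width: 0.018
finger_force: 12.0
t: 17.73
tool_pos: [0.4966, -0.0343, 0.0466]
orientation: [0.0, 0.707, 0.707, 0.0]
ft_force: [-3.0, 0.0, 10.4]
gripper_width: 0.0178
finger_force: 12.0
```

```bash
python3 -m jog '[[[25,0,0,-0.1,0],[50,0,0,0,0],[70,0,0,0,0],[70,0,0,0,0]]]'; python3 -m jog '[[[70,0,0,-3,0],[70,0,0,-5,0],[100,-2.5,0,-5,0],[100,-3.5,0,-2,0],[100,0,0,0,0]]]'; python3 -m jog '[[[100,0,0,0,0],[100,0,0,0,0]]]'
python3 - <<'E'
from h import *
import pickle
w=grab("wrist","w9");pickle.dump(w,open("w9.pkl","wb"));print(tool()[:3,3].round(4))
u=project(w,(.497,-.035,.04));b=blob(w,u,"orange",70);print("cover",circle(plane(w,b,.042)))
x,y=int(u[0]),int(u[1]);a=cv2.resize(w["frame"][y-60:y+60,x-80:x+80,::-1],(400,300))
s=grab("scene")["frame"][200:290,240:360,::-1]
cv2.imwrite("pics/c9.png",np.hstack([a,cv2.resize(s,(400,300))]));print(x,y)
E
```

```text
t: 18.23
tool_pos: [0.4964, -0.0342, 0.047]
orientation: [-0.0, 0.707, 0.707, -0.0]
ft_force: [0.3, 0.3, -0.1]
gripper_width: 0.0501
finger_force: 0.0
t: 18.85
tool_pos: [0.4974, -0.0958, 0.1989]
orientation: [0.001, 0.708, 0.706, 0.001]
ft_force: [0.6, -0.7, 0.8]
gripper_width: 0.0902
finger_force: 0.0
t: 19.1
tool_pos: [0.4959, -0.0935, 0.1962]
orientation: [-0.001, 0.707, 0.707, -0.0]
ft_force: [0.2, -0.2, 0.3]
gripper_width: 0.0916
finger_force: 0.0
[ 0.496  -0.0935  0.1963]
cover (array([ 0.4958, -0.0343]), 0.0289, np.float64(0.0003))
321 157
```

View pics/c9.png

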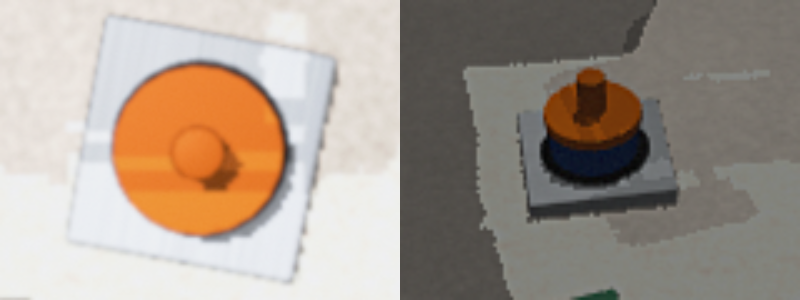

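Cover sits centred on the dish, 0.9 mm from it by measurement, level in the scene view. Now over to the bottle, looking at the stand on the way.

```bash
python3 -m jog '[[[100,4.5,-0.3,0,0],[100,4.5,-0.3,0,0],[100,0,0,0,0],[100,0,0,0,0],[100,0,0,0,0]]]'
python3 - <<'E'
from h import *
import pickle
w=grab("wrist","w10");pickle.dump(w,open("w10.pkl","wb"));print(tool()[:3,3].round(4))
E
python3 -m jog '[[[100,5.5,-0.5,0,0],[100,5.5,-0.5,0,0],[100,5.5,-0.7,0,0],[100,5.5,-0.7,0,0],[100,5.5,-0.7,0,0]]]' > /dev/null
python3 -m jog '[[[100,4,0,0,0],[100,0,0,0,0],[100,0,0,0,0],[100,0,0,0,0]]]'
python3 - <<'E'
from h import *
import pickle
w=grab("wrist","w11");pickle.dump(w,open("w11.pkl","wb"));print(tool().round(4))
a=pickle.load(open("w10.pkl","rb"))
print(project(a,(.5298,.14,.01)),project(w,(.459,.366,.04)))
cv2.imwrite("pics/c10.png",np.vstack([a["frame"][:290,:,::-1],w["frame"][:290,:,::-1]]))
E
```

```text
t: 19.82
tool_pos: [0.4905, -0.0048, 0.197]
orientation: [-0.0, 0.707, 0.707, -0.0]
ft_force: [1.0, 0.1, 0.3]
gripper_width: 0.0913
finger_force: 0.0
[ 0.4905 -0.0049  0.197 ]
t: 21.0
tool_pos: [0.4597, 0.3096, 0.1971]
orientation: [0.0, 0.708, 0.707, -0.0]
ft_force: [-0.1, -0.4, -0.2]
gripper_width: 0.0916
finger_force: 0.0
[[ 1.400e-03  1.000e+00 -1.000e-04  4.597e-01]
 [ 1.000e+00 -1.400e-03 -1.000e-04  3.097e-01]
 [-1.000e-04 -1.000e-04 -1.000e+00  1.971e-01]
 [ 0.000e+00  0.000e+00  0.000e+00  1.000e+00]]
[361.30665081  67.98305839] [319.50902254 159.33380079]
```

View pics/c10.png

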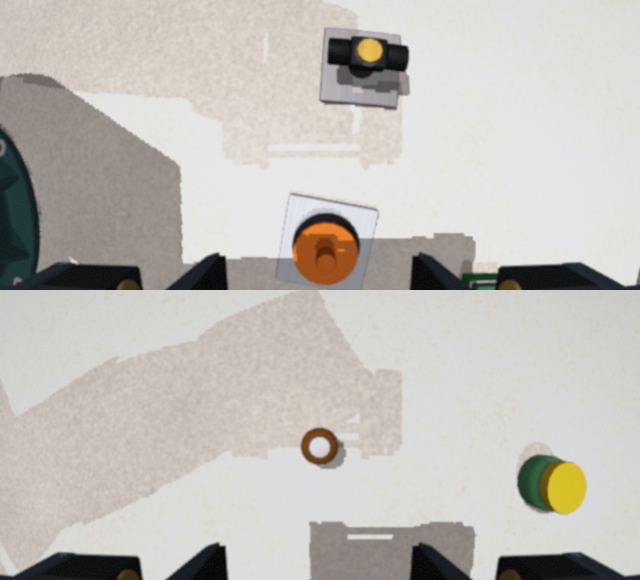

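The stand base in the top half has corners (326,28),(402,36),(396,108),(320,101). The bottle in the lower half is seen nearly straight down at (320,156), and the jar is clear at (553,195).

Run:
```python
from h import *
import pickle
a=pickle.load(open("w10.pkl","rb"));w=pickle.load(open("w11.pkl","rb"));w3=pickle.load(open("w3.pkl","rb"));w2=pickle.load(open("w2.pkl","rb"))
c1=[(326,28),(402,36),(396,108),(320,101)];c3=[(192,34),(261,35),(258,105),(186,103)]
for z in (0.005,.01,.015): 
    for c,k in((a,c1),(w3,c3)): p=plane(c,k,z);print("stand",z,p.mean(0).round(4),rect(p))
for k in zip(c1,c3): print(tri([(a,k[0]),(w3,k[1])]))
b=blob(w,(320,156),"amber",35);print("bottle",circle(plane(w,b,.04)),b.min(0),b.max(0))
s=grab("scene");d=grab("side")
for c,u in((s,(462,190)),(d,(155,187))):
    q=blob(c,u,"amber",25);print(plane(c,[(q.min(0)+q.max(0))/2],.025))
```

```text
stand 0.005 [0.5306 0.1422] (array([530.9, 142.1]), array([75.2, 75.9]), 85.9)
stand 0.005 [0.5297 0.1432] (array([530.4, 143.5]), array([76.6, 79.6]), 84.9)
stand 0.01 [0.5301 0.1411] (array([530.3, 141.1]), array([74.1, 74.8]), 85.9)
stand 0.01 [0.531  0.1421] (array([531.7, 142.4]), array([75.6, 78.5]), 84.9)
stand 0.015 [0.5295 0.14  ] (array([529.7, 140. ]), array([73.1, 73.8]), 85.9)
stand 0.015 [0.5323 0.141 ] (array([533. , 141.3]), array([74.6, 77.5]), 84.9)
(array([0.49627633, 0.18183867, 0.01069985]), [np.float64(1.4), np.float64(1.4)])
(array([0.57003415, 0.17513746, 0.01102601]), [np.float64(0.1), np.float64(0.1)])
(array([ 0.56563164,  0.10263502, -0.00109263]), [np.float64(0.1), np.float64(0.1)])
(array([0.4903824 , 0.10754145, 0.0089202 ]), [np.float64(0.7), np.float64(0.7)])
bottle (array([0.4588, 0.3692]), 0.0148, np.float64(0.0002)) [302. 139.] [336. 172.]
[[0.44540411 0.37744735]]
[[0.46308025 0.37757646]]
```

```bash
python3 -m jog '[[[100,5.95,0.05,0,0],[100,0,0,4,0],[100,0,0,5,0],[100,0,0,0,0],[100,0,0,0,0]]]'; python3 -m jog '[[[100,0,0,0,0]]]'
```

```text
t: 21.78
tool_pos: [0.4608, 0.3705, 0.1087]
orientation: [0.0, 0.707, 0.707, 0.001]
ft_force: [0.2, 0.2, 0.5]
gripper_width: 0.0913
finger_force: 0.0
t: 21.9
tool_pos: [0.4611, 0.3709, 0.1093]
orientation: [0.0, 0.707, 0.707, 0.001]
ft_force: [0.2, -0.2, 0.1]
gripper_width: 0.0912
finger_force: 0.0
```

```bash
python3 -m jog '[[[100,-0.17,-0.1,4,0],[100,0,0,4,0],[100,0,0,1.5,0],[100,0,0,0,0],[100,0,0,0,0]]]';python3 -m jog '[[[60,0,0,0.5,0],[50,0,0,0,0],[50,0,0,0,0],[50,0,0,0,0],[50,0,0,0,0]]]'
```

```text
t: 22.52
tool_pos: [0.4599, 0.3693, 0.0138]
orientation: [0.0, 0.707, 0.707, 0.001]
ft_force: [-0.6, -0.4, -0.0]
gripper_width: 0.0913
finger_force: 0.0
t: 23.15
tool_pos: [0.459, 0.3686, 0.0072]
orientation: [0.0, 0.707, 0.707, 0.0]
ft_force: [0.3, -0.3, 0.5]
gripper_width: 0.0464
finger_force: 0.0
```

```bash
python3 -m jog '[[[40,0.05,0,0,0],[0,0,0,0,0],[0,0,0,0,0],[0,0,0,0,0],[0,0,0,0,0]]]' 12; python3 -m jog '[[[0,0,0,0,0],[0,0,0,0,0]]]'; python3 -m jog '[[[0,0,0,-2,0],[0,0,0,-4,0],[0,0,0,-5,0],[0,0,0,-1,0],[0,0,0,0,0]]]'; python3 -m jog '[[[0,-5,1,0,0],[0,-5.5,1,0,0],[0,-5.5,1,0,0],[0,-5.5,1,0,0],[0,-5.5,0.8,0,0]]]' >/dev/null; python3 -m jog '[[[0,-4.5,0.7,0,0],[0,0,0,0,0],[0,0,0,0,0],[0,0,0,0,0]]]'
```

```text
t: 23.78
tool_pos: [0.459, 0.3691, 0.0072]
orientation: [0.0, 0.707, 0.707, 0.0]
ft_force: [0.3, 1.0, 1.1]
gripper_width: 0.0335
finger_force: 12.0
t: 24.02
tool_pos: [0.459, 0.3691, 0.0071]
orientation: [0.0, 0.707, 0.707, 0.0]
ft_force: [0.5, 0.7, 0.0]
gripper_width: 0.0336
finger_force: 12.0
t: 24.65
tool_pos: [0.4592, 0.3692, 0.1281]
orientation: [0.0, 0.707, 0.707, 0.001]
ft_force: [-1.1, -0.4, -1.6]
gripper_width: 0.0338
finger_force: 12.0
t: 25.78
tool_pos: [0.5135, 0.055, 0.1266]
orientation: [-0.0, 0.707, 0.708, -0.0]
ft_force: [0.8, -0.2, -1.1]
gripper_width: 0.0335
finger_force: 12.0
```

```bash
python3 -m jog '[[[0,-0.17,0.1,3,0],[0,0,0,4,0],[0,0,0,3,0],[0,0,0,0,0],[0,0,0,0,0]]]'; python3 -m jog '[[[0,0,0,0,0]]]'
```

```text
t: 26.4
tool_pos: [0.5155, 0.0529, 0.028]
orientation: [0.0, 0.707, 0.707, 0.0]
ft_force: [-0.1, -0.5, -0.5]
gripper_width: 0.0336
finger_force: 12.0
t: 26.52
tool_pos: [0.5158, 0.0527, 0.0284]
orientation: [0.001, 0.707, 0.707, 0.001]
ft_force: [-0.6, -0.0, -1.5]
gripper_width: 0.0336
finger_force: 12.0
```

```bash
python3 -m jog '[[[0,0.05,-0.08,1.2,0],[0,0,0,0.6,0],[0,0,0,0.2,0],[0,0,0,0,0],[0,0,0,0,0]]]'; python3 -m jog '[[[0,0,0,0.12,0],[0,0,0,0,0],[0,0,0,0,0]]]'
```

```text
t: 27.15
tool_pos: [0.5142, 0.0528, 0.007]
orientation: [-0.0, 0.707, 0.707, -0.0]
ft_force: [-0.4, -0.2, -0.8]
gripper_width: 0.0333
finger_force: 12.0
t: 27.52
tool_pos: [0.5143, 0.0529, 0.0063]
orientation: [0.0, 0.707, 0.707, 0.0]
ft_force: [-3.3, -0.4, 10.8]
gripper_width: 0.0339
finger_force: 12.0
```

Contact. Release, rise, and look from the usual spot.

```bash
python3 -m jog '[[[50,0,0,-0.1,0],[80,0,0,0,0],[100,0,0,0,0],[100,0,0,0,0],[100,0,0,0,0]]]'; python3 -m jog '[[[100,0,0,-4,0],[100,0,0,-5,0],[100,0,0,-5,0],[100,-3,0,-5,0],[100,-3,0,0,0]]]'; python3 -m jog '[[[100,0,0,0,0],[100,0,0,0,0],[100,0,0,0,0]]]'
python3 - <<'E'
from h import *
import pickle
w=grab("wrist","w12");pickle.dump(w,open("w12.pkl","wb"));print(tool()[:3,3].round(4))
u=project(w,(.514,.053,.04));b=blob(w,u,"amber",35);print(u,"bottle",circle(plane(w,b,.04)))
b=blob(w,project(w,(.497,-.035,.04)),"orange",45);print("cover",circle(plane(w,b,.042)))
cv2.imwrite("pics/c12.png",w["frame"][:300,:,::-1])
E
```

```text
t: 28.15
tool_pos: [0.5142, 0.0529, 0.0069]
orientation: [-0.0, 0.707, 0.707, -0.0]
ft_force: [0.2, -0.6, 0.2]
gripper_width: 0.081
finger_force: 0.0
t: 28.78
tool_pos: [0.5162, -0.0078, 0.2009]
orientation: [0.002, 0.707, 0.707, 0.002]
ft_force: [-1.0, 0.7, -0.6]
gripper_width: 0.0913
finger_force: 0.0
t: 29.15
tool_pos: [0.5139, -0.0065, 0.1964]
orientation: [-0.0, 0.707, 0.707, -0.0]
ft_force: [0.2, -0.5, 0.2]
gripper_width: 0.0908
finger_force: 0.0
[ 0.514  -0.0065  0.1965]
[320.6218735  155.88539939] bottle (array([0.5127, 0.0529]), 0.0149, np.float64(0.0002))
cover (array([ 0.4954, -0.0332]), 0.0289, np.float64(0.0003))
```

View pics/c12.png

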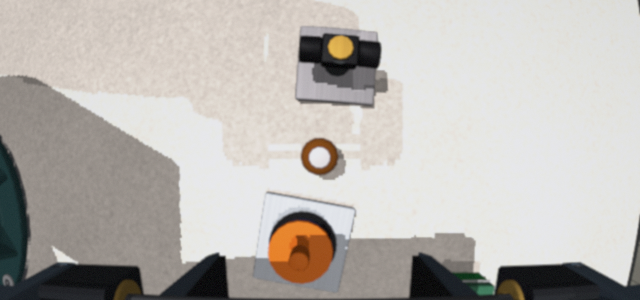

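Bottle stands at (320,156), upright and in line, within 1 mm of target. Now the box.

```bash
python3 -m jog '[[[100,-3.7,3.8,0,0],[100,-3.7,3.8,0,0],[100,-3.7,3.8,0,0],[100,-3.7,3.9,0,0],[100,0,0,0,0]]]'; python3 -m jog '[[[100,0,0,0,0],[100,0,0,0,0]]]'
python3 - <<'E'
from h import *
import pickle
w=grab("wrist","w13");pickle.dump(w,open("w13.pkl","wb"));print(tool().round(4))
u=project(w,(.667,-.097,.044));b=blob(w,u,"green",60);print(u,"box",rect(plane(w,b,.044)));b=blob(w,u,"greentop",60);print("top",rect(plane(w,b,.044)))
x,y=int(u[0]),int(u[1]);cv2.imwrite("pics/c13.png",cv2.resize(w["frame"][y-60:y+60,x-80:x+80,::-1],(480,360)));print(x,y)
E
```

```text
t: 29.82
tool_pos: [0.6691, -0.1567, 0.1962]
orientation: [0.0, 0.708, 0.707, 0.0]
ft_force: [-1.5, 0.4, -0.0]
gripper_width: 0.0915
finger_force: 0.0
t: 30.08
tool_pos: [0.6665, -0.1541, 0.1968]
orientation: [-0.0, 0.707, 0.707, -0.0]
ft_force: [-0.3, 0.7, 0.2]
gripper_width: 0.0911
finger_force: 0.0
[[-9.000e-04  1.000e+00 -3.000e-04  6.666e-01]
 [ 1.000e+00  9.000e-04  1.000e-04 -1.542e-01]
 [ 1.000e-04 -3.000e-04 -1.000e+00  1.970e-01]
 [ 0.000e+00  0.000e+00  0.000e+00  1.000e+00]]
[321.15749881 158.83167928] box (array([668.2, -96.5]), array([52.2, 42. ]), 88.8)
top (array([668.2, -96.5]), array([52.2, 42. ]), 88.8)
321 158
```

View pics/c13.png

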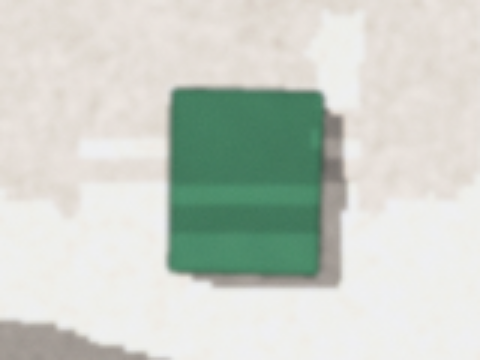

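The box fills crop (170–322, 88–273), turned about 1.2° clockwise. Approach with the same twist.

```bash
python3 -m jog '[[[100,5.75,0.28,0,0],[100,0,0,4,1.2],[100,0,0,5,0],[100,0,0,0,0],[100,0,0,0,0]]]'; python3 -m jog '[[[100,0,0,0,0]]]'; python3 -c "
from h import *
print(tool().round(4))"
```

```text
t: 30.75
tool_pos: [0.6707, -0.0976, 0.1088]
orientation: [0.001, 0.714, 0.7, 0.0]
ft_force: [-0.0, 0.3, 0.1]
gripper_width: 0.0912
finger_force: 0.0
t: 30.88
tool_pos: [0.6712, -0.0979, 0.1093]
orientation: [0.001, 0.714, 0.7, 0.001]
ft_force: [0.5, -0.1, -0.4]
gripper_width: 0.0912
finger_force: 0.0
[[ 2.100e-02  9.998e-01  3.000e-03  6.712e-01]
 [ 9.998e-01 -2.100e-02 -5.000e-04 -9.790e-02]
 [-5.000e-04  3.000e-03 -1.000e+00  1.093e-01]
 [ 0.000e+00  0.000e+00  0.000e+00  1.000e+00]]
```

```bash
python3 -m jog '[[[100,0.12,-0.1,4,0],[100,0,0,4,0],[100,0,0,1.5,0],[100,0,0,0,0],[100,0,0,0,0]]]';python3 -m jog '[[[70,0,0,0.6,0],[60,0,0,0,0],[60,0,0,0,0],[60,0,0,0,0]]]'; python3 -m jog '[[[0,0,0,0,0],[0,0,0,0,0],[0,0,0,0,0],[0,0,0,0,0],[0,0,0,0,0]]]' 12
```

```text
t: 31.5
tool_pos: [0.6702, -0.0966, 0.0137]
orientation: [0.001, 0.714, 0.7, 0.001]
ft_force: [0.9, 0.3, -0.2]
gripper_width: 0.0912
finger_force: 0.0
t: 32.0
tool_pos: [0.6691, -0.0964, 0.0061]
orientation: [0.0, 0.714, 0.7, 0.0]
ft_force: [0.1, 0.5, 0.1]
gripper_width: 0.0556
finger_force: 0.0
t: 32.62
tool_pos: [0.669, -0.0964, 0.006]
orientation: [0.0, 0.714, 0.7, 0.0]
ft_force: [-0.0, -0.2, 1.2]
gripper_width: 0.0448
finger_force: 12.0
```

```bash
python3 -m jog '[[[0,0,0,-2,0],[0,0,0,-4,0],[0,0,0,-5,0],[0,0,0,-1,0],[0,0,0,0,0]]]'; python3 -m jog '[[[0,-0.7,-4,0,0],[0,-0.8,-5,0,0],[0,-0.8,-5,0,0],[0,-0.8,-4.8,0,0],[0,0,0,0,4.5]]]' >/dev/null; python3 -m jog '[[[0,0,0,0,5],[0,0,0,0,0],[0,0,0,0,0],[0,0,0,0,0]]]';  python3 - <<'E'
from h import *
T=tool();print(T.round(4));print("shift cm",(T[:3,:3].T@(np.array([.4805,-.1234,T[2,3]])-T[:3,3])*100).round(2),"yaw",np.degrees(np.arctan2(T[0,0],T[1,0])))
w=grab("wrist","w14");cv2.imwrite("pics/c14.png",w["frame"][100:400,:,::-1])
E
```

```text
t: 33.25
tool_pos: [0.6692, -0.0964, 0.127]
orientation: [0.001, 0.714, 0.7, 0.0]
ft_force: [-0.9, 0.2, -1.5]
gripper_width: 0.0448
finger_force: 12.0
t: 34.38
tool_pos: [0.4802, -0.1234, 0.1256]
orientation: [-0.0, 0.77, 0.639, -0.0]
ft_force: [0.5, -0.1, -1.6]
gripper_width: 0.0451
finger_force: 12.0
[[ 1.845e-01  9.828e-01 -6.000e-04  4.802e-01]
 [ 9.828e-01 -1.845e-01  2.000e-04 -1.234e-01]
 [ 1.000e-04 -6.000e-04 -1.000e+00  1.256e-01]
 [ 0.000e+00  0.000e+00  0.000e+00  1.000e+00]]
shift cm [ 0.    0.03 -0.  ] yaw 10.632923321831283
```

View pics/c14.png

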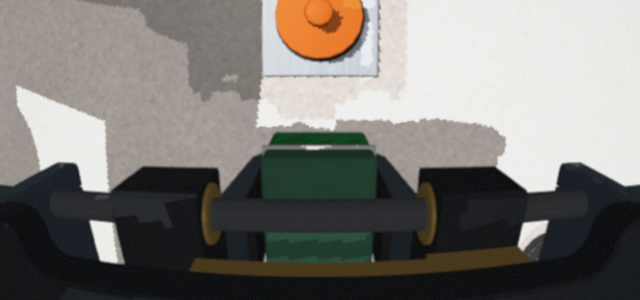

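The box hangs level at (320,205), square with the stage plate at (320,60). Lower it.

```bash
python3 -m jog '[[[0,0,0,3,0],[0,0,0,4,0],[0,0,0,3,0],[0,0,0,0,0],[0,0,0,0,0]]]'; python3 -m jog '[[[0,0,0,0,0]]]'
python3 - <<'E'
from h import *
T=tool();print("shift cm",(T[:3,:3].T@(np.array([.4805,-.1234,.006])-T[:3,3])*100).round(2))
E
```

```text
t: 35.05
tool_pos: [0.481, -0.1236, 0.0268]
orientation: [0.0, 0.77, 0.638, 0.0]
ft_force: [-0.3, -0.1, -0.2]
gripper_width: 0.0444
finger_force: 12.0
t: 35.17
tool_pos: [0.4812, -0.1237, 0.0272]
orientation: [0.001, 0.77, 0.638, 0.001]
ft_force: [0.1, 0.2, -0.8]
gripper_width: 0.0448
finger_force: 12.0
shift cm [ 0.01 -0.08  2.12]
```

```bash
python3 -m jog '[[[0,0,0,1.3,0],[0,0,0,0.5,0],[0,0,0,0.2,0],[0,0,0,0,0],[0,0,0,0,0]]]'; python3 -m jog '[[[0,0,0,0.13,0],[0,0,0,0,0],[0,0,0,0,0]]]'
```

```text
t: 35.8
tool_pos: [0.4804, -0.1235, 0.0059]
orientation: [-0.0, 0.77, 0.638, -0.0]
ft_force: [-0.5, 0.4, -1.3]
gripper_width: 0.045
finger_force: 12.0
t: 36.17
tool_pos: [0.4805, -0.1235, 0.0049]
orientation: [0.0, 0.77, 0.638, 0.0]
ft_force: [-2.8, 0.6, 7.1]
gripper_width: 0.0448
finger_force: 12.0
```

```bash
python3 -m jog '[[[60,0,0,-0.1,0],[80,0,0,0,0],[80,0,0,0,0],[80,0,0,0,0]]]'; python3 -m jog '[[[80,0,0,-4,0],[80,0,0,-5,0],[100,0,0,-5,0],[100,-3,0,-5,0],[100,-3,0,0,0]]]'; python3 -m jog '[[[100,-4,0,0,0],[100,0,0,0,0],[100,0,0,0,0]]]'
python3 - <<'E'
from h import *
w=grab("wrist","w15");print(tool()[:3,3].round(4))
u=project(w,(.4805,-.1234,.044));b=blob(w,u,"greentop",50);print(u,"box",rect(plane(w,b,.044)))
b=blob(w,project(w,(.497,-.035,.04)),"orange",45);print("cover",circle(plane(w,b,.042)))
s=grab("scene");cv2.imwrite("pics/c15.png",np.vstack([w["frame"][:300,:,::-1],s["frame"][150:450,:,::-1]]))
E
```

```text
t: 36.67
tool_pos: [0.4804, -0.1235, 0.0056]
orientation: [-0.0, 0.77, 0.638, -0.0]
ft_force: [-0.5, 0.5, 0.6]
gripper_width: 0.0727
finger_force: 0.0
t: 37.3
tool_pos: [0.471, -0.1838, 0.1996]
orientation: [0.003, 0.77, 0.638, 0.001]
ft_force: [0.7, 0.8, -1.3]
gripper_width: 0.0909
finger_force: 0.0
t: 37.67
tool_pos: [0.4616, -0.2214, 0.1954]
orientation: [-0.0, 0.77, 0.638, -0.0]
ft_force: [-0.5, 0.8, -0.5]
gripper_width: 0.0912
finger_force: 0.0
[ 0.4618 -0.2211  0.1954]
[320.88359802 109.35813236] box (array([ 479.2, -123.9]), array([51.8, 42. ]), 79.2)
cover (array([ 0.4947, -0.0372]), 0.0283, np.float64(0.0002))
```

View pics/c15.png

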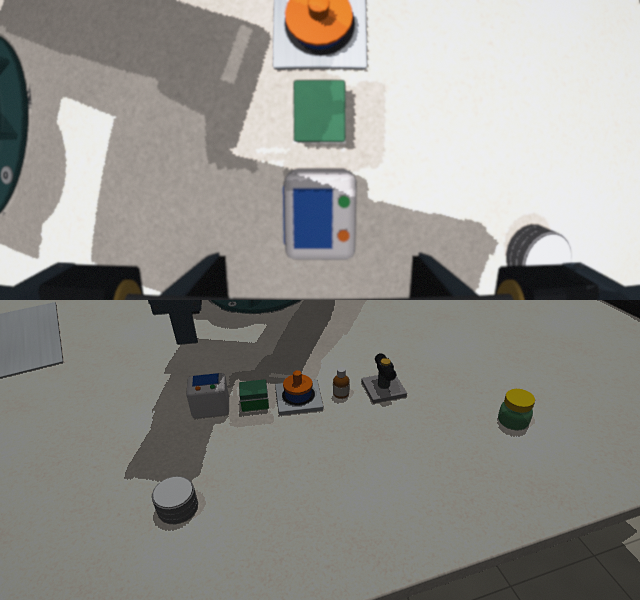

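The box stands square at (320,111), between the stage and the controller. In the scene view the row is in line, and the stack and jar have not moved. Handing in.

```bash
python3 -c "
from bench import close_job
print(close_job())"
```

```text
the job is handed in; nothing more can be done
None
```

I handed in the finished job at about 38 s of the 102 s allowed. The dish is on the disc, the cover is on the dish, and the bottle and tip box stand midway in line, each within about 1 mm of target by the wrist camera. The grey stack and the jar were not touched, and the gripper is open and clear.

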